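Turn the filter carousel to the green post

TASK

Turn the grey filter wheel until the red pointer on its far rim points squarely at the green-capped post, and leave it there. A hidden catch may be holding the wheel: if it stops short, do not force it, but tip the yellow rocker fully one way or the other, whichever proves to free it, and carry on. Do not disturb the other things on the bench.

Things in the scene. Friction and masses are not known exactly. Their poses are not given: they have to be found in the camera images.
- carousel_base: Fixed round aluminium base of the filter carousel, 208 mm across; origin at the centre of its underside, on the wheel's vertical axis. Its +x points away from the robot (yaw varies), +y to the left seen from the robot. A black housing with the yellow catch rocker stands on its -y side, 33 mm high; the two index posts stand on its far (+x) part.
- carousel (a joint): Angle of the wheel on the base, rad, positive anticlockwise seen from above; 0: the red pointer points along the base's +x; limits +-1.35. Pushed at a pin the free wheel turns with about 2 to 4 N and stays where it is left. A hidden catch under it may be engaged or not, and nothing visible or listed shows which: if engaged, the wheel stops hard 0.2 to 0.35 rad either side of 0.
- wheel_hub (a point): Centre of the top face of the grey wheel (132 mm across), on its axis, 44 mm above the bench; x axis along the pointer. A 6 mm high metal boss, 28 mm wide, sits on it. Four upright steel pins (10 mm thick, tops 68 mm above the bench) stand 50 mm from the axis at 45, 135, 225 and 315 degrees anticlockwise from the pointer; flat filters lie between them.
- pointer_tip (a point): Tip of the small red pointer that sticks out of the wheel's far rim, low under the edge: 75.5 mm from the axis, 30 mm above the bench, 8 mm wide at its root. Its x axis points outward along the pointer, y sideways.
- rocker (a joint): Rocker of the catch: yellow bar 52 x 22 x 6 mm along the base's x, pivoted at its middle 40 mm above the bench, at (-20, -95) mm in the base's frame. Value: tilt, rad; +0.28 far end fully down, -0.28 near end fully down (hard stops); stays as left. One end fully down always frees the wheel, the other usually holds it, in between either; which end frees changes each time and is not shown.
- rocker_far_end (a point): Pressing point on top of the rocker bar, 20 mm from its pivot, at its far (+x) end; 37 to 49 mm above the bench as the bar tilts. Pressed down it moves with about 4 N until the hard stop, 37 mm above the bench.
- rocker_near_end (a point): The same at the near (-x) end of the rocker bar.
- green_post_top (a point): Top centre of the green-capped index post, the wanted one: 12 mm wide at the foot, cap 11 mm wide, top 64 mm above the bench, fixed, upright, 80 to 100 mm from the wheel's axis, on the far part of the base, left or right of the middle by 45 to 60 degrees.
- white_post_top (a point): Top centre of the white-capped index post, the same but for its colour, on the other side.
- beaker: Bystander: clear beaker, 60 mm wide, 79 mm tall; origin at the centre of its underside.
- vial: Bystander: clear vial with white ribbed cap, 27 mm wide, 57 mm tall; origin at the centre of its underside.
- slide_box: Bystander: box of glass slides, 34 x 82 x 33 mm; origin at the centre of its underside.
- tape_roll: Bystander: yellow roll of tape lying flat, 61 mm wide, 18 mm high; origin at the centre of its underside.
- lens_tube: Bystander: short black lens tube, 30 mm wide, 20 mm high; origin at the centre of its underside.

How it is judged:
By the outcome, as a careful person would: the job done as asked, in the order asked, and still so for the second after the job is handed in, with the robot touching nothing.
It also fails if it takes over 64 s, if anything falls off the work surface, if the arm or the gripper's body presses on something with over 40 N, if the wrist force passes 120 N, or if a joint passes its speed limit or range.

ROBOT

A 6-joint arm with a two-finger parallel gripper is mounted at the origin on a cart in front of the work surface, level with it; the furniture and walls round the work are solid. World frame = base frame: x ahead of the robot, y to its left, z up, the work surface at z = 0. Lengths are in mm, angles in rad, forces in N, time in s.
With the tool pointing down it reaches from about 300 to 775 mm from the base axis. Payload 14.6 kg.
Tool frame: the origin (TCP) lies between the finger pads; the fingertips stand 8 mm ahead of it and the grasp point (between the pads) lies 11 mm behind it; y points along the fingers, x is the direction in which the jaws open and shut, and the axes are right-handed (so a half turn about y gives the same grasp; the last joint's range is limited). The gripper opens to 94 mm and grips with 3 to 60 N. Pads are 16 mm wide; open, the fingers measure 119 mm over their backs; the gripper's body (75 mm by 177 mm) begins 78 mm behind the grasp point.
Start: joints at [1.06, 0.3, 1.521, -0, 1.321, -0.067], TCP at [236.152, 496.711, 213.446] pointing down, gripper open.
Joint ranges: [-3.03, 3.03], [-0.79, 2.21], [0.23, 2.52], [-1.04, 4.18], [0, 3.07], [-2.55, 2.55]. Speed limits (rad/s): [2.22, 2.22, 2.57, 3.14, 3.14, 3.14].

INTERFACE

Orientations are given as [roll, pitch, yaw] about the fixed x, y, z axes, in that order (R = Rz(yaw) Ry(pitch) Rx(roll)).
In Python, from cell import read_state, imaging, order gives the robot as it stands. The module is installed in compiled form; this text tells all that it offers.
- The arm moves only by the shell command python3 -m handwheel 'ROWS' [FORCE]. ROWS is JSON, a list that holds one entry, the list of rows, each a list of 7 numbers: the shift along the tool's x, y, z in mm, then the turn, a rotation vector about the tool's x, y, z in degrees, then the opening, from -1 (shut) to 1 (fully open), so that 0 is half open. A call has 1 to 5 rows; each row is the pose to reach, as a shift and turn from the pose measured when the call began, along the tool's axes at that moment; what a row does not reach only later rows make up. A row lasts 1/12 s, in which the tool goes at most 41.7 mm and 7.16 degrees, less where a joint would pass 70% of its speed; a pose out of reach is approached as far as the arm can. A call with a gripper value outside its range is refused whole. The fingers move at their own pace and stop on an object; FORCE is the grip in N (left out, the last holds). Time passes only in rows, so rows that repeat a pose let the fingers close. It gives the time, the measured TCP pose, the force and the opening at its end, in the units of the state.
- read_state(): the state, without advancing time (a new reading comes with each control period).
- imaging.camera(name): name is "scene" or "top" or "wrist"; returns (picture, depth): 480x640x3 uint8, red, green, blue; 480x640 float32, mm along the optical axis (not along the pixel's ray), 0 where there is no reading.
- imaging.get_calibration(name): a dict with "mtx" (3x3 intrinsics, pixels), "world_from_camera" (4x4, takes a point from camera to world coordinates); the wrist camera has in their place "hand_eye" (4x4, takes a point from camera to tool coordinates, whose origin is the TCP and whose axes are the tool frame's). Camera axes: x right, y down, z forward; pixel columns grow to the right and rows downward; lengths in mm; the calibration is good to about 2 mm. A picture is of the moment at which its call begins: read the wrist's pose just before it. get_calibration takes no time and is no camera call.
- order.sign_off(): hands the job in, once; it reports no verdict.
The state is a dict: "clock": time; "joints": joint angles; "qd": joint speeds; "effort": joint torques, N m; "eef_pos": TCP position; "eef_rot": TCP orientation; "wrist_force": force on the tool from outside, world axes, zero at the start; "moment": the same for the moment, N m; "finger_gap": finger opening in mm.
Only numpy, scipy, OpenCV 4.12 (cv2) and the standard library are available. Lean on these libraries where they do the work, as an engineer would, in place of code of your own. Each camera call takes 0.05 s, during which the arm holds its last target.

## Working session

There is one attempt and no reset: what is moved stays moved. The work goes in short steps, Python scripts to look and compute and a shell command to move; the robot and the scene stay as the last step left them, time stands still between calls to the robot, and variables do not carry over. Pictures are saved under pics/ and viewed, and the job is handed in when it is done.

```bash
mkdir -p pics; python3 - <<'E'
from cell import read_state, imaging, order
import cv2,numpy as np
s=read_state();print(s)
for n in("scene","top"):
    p,d=imaging.camera(n);cv2.imwrite(f"pics/{n}0.png",p[:,:,::-1]);np.savez(f"{n}0.npz",p=p,d=d)
    c=imaging.get_calibration(n);print(n,c)
print(imaging.get_calibration("wrist"))
E
```

```text
{'clock': 0.0, 'joints': array([ 1.06040200e+00,  3.00490197e-01,  1.52159869e+00, -3.61968491e-05,
        1.32070681e+00, -6.66298201e-02]), 'qd': array([ 9.76151270e-04,  1.34449476e-03, -5.04507893e-04,  2.54293581e-03,
        7.58542784e-05,  2.16795000e-03]), 'effort': array([-2.88291718e-03, -5.31793964e+01, -3.52755189e+01,  7.08155846e-02,
        2.42373697e-02, -9.37335653e-05]), 'eef_pos': array([236.03498275, 496.48509065, 212.8684077 ]), 'eef_rot': array([-1.57075121e+00,  1.20270708e-03,  1.12704082e+00]), 'wrist_force': array([1.12334927, 0.56616635, 0.0909071 ]), 'moment': array([-0.01916815, -0.01981061, -0.00466135]), 'finger_gap': 93.82614126565164}
scene {'mtx': array([[541.57061192,   0.        , 324.42004402],
       [  0.        , 541.57061192, 239.50809089],
       [  0.        ,   0.        ,   1.        ]]), 'world_from_camera': array([[-7.89500017e-01, -4.17858333e-01,  4.49537691e-01,
         1.81974018e+02],
       [-6.13750233e-01,  5.38242620e-01, -5.77585953e-01,
         1.77397566e+02],
       [-6.11241202e-04, -7.31907983e-01, -6.81403208e-01,
  
[... 457 characters left out ...]
48006e+02],
       [ 1.33567340e-02, -1.09098266e-01, -9.93941229e-01,
         1.17877514e+03],
       [ 0.00000000e+00,  0.00000000e+00,  0.00000000e+00,
         1.00000000e+00]])}
{'mtx': array([[371.54275265,   0.        , 322.95294885],
       [  0.        , 371.54275265, 249.45031348],
       [  0.        ,   0.        ,   1.        ]]), 'hand_eye': array([[ 9.99999492e-01,  9.53001586e-04, -3.29650421e-04,
        -1.81783460e-01],
       [ 5.45554070e-04, -2.36351326e-01,  9.71667512e-01,
        -1.71739003e+02],
       [ 8.48087366e-04, -9.71667198e-01, -2.36351725e-01,
         6.84093925e+01],
       [ 0.00000000e+00,  0.00000000e+00,  0.00000000e+00,
         1.00000000e+00]])}
```

View pics/scene0.png

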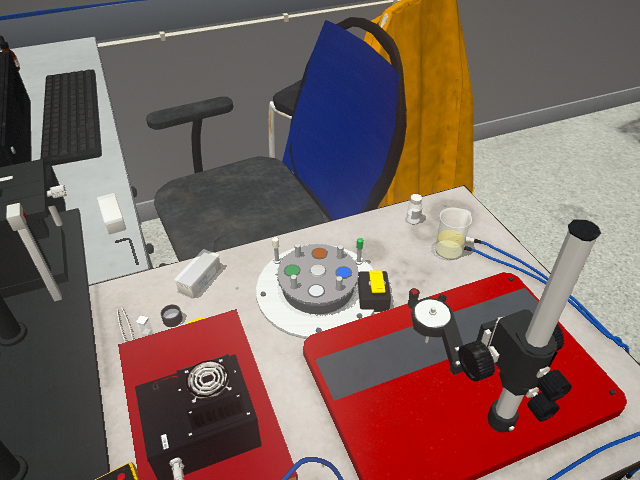

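View pics/top0.png

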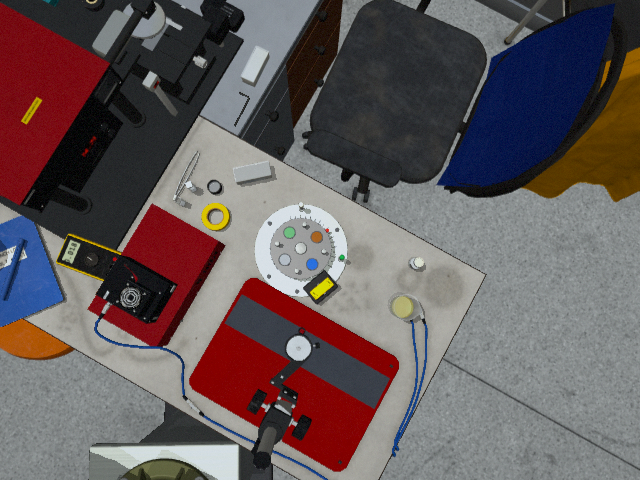

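```bash
cat > h.py <<'E'
import numpy as np,cv2
from cell import imaging,read_state
from scipy.spatial.transform import Rotation as R
def cal(n,s=None):
    c=imaging.get_calibration(n);K=c["mtx"]
    if n=="wrist":
        T=np.eye(4);T[:3,:3]=R.from_euler('xyz',s["eef_rot"]).as_matrix();T[:3,3]=s["eef_pos"];return K,T@c["hand_eye"]
    return K,c["world_from_camera"]
def ray(KT,u,v,z):
    K,T=KT
    d=T[:3,:3]@np.linalg.inv(K)@[u,v,1];o=T[:3,3];return o+d*(z-o[2])/d[2]
def proj(KT,p):
    K,T=KT
    q=T[:3,:3].T@(np.asarray(p,float)-T[:3,3]);q=K@q;return q[:2]/q[2]
E
python3 - <<'E'
from h import *
p=np.load("top0.npz")["p"][190:310,240:400,::-1];cv2.imwrite("pics/topc.png",cv2.resize(p,None,fx=5,fy=5,interpolation=cv2.INTER_CUBIC))
p=np.load("scene0.npz")["p"][225:345,245:405,::-1];cv2.imwrite("pics/scenec.png",cv2.resize(p,None,fx=5,fy=5,interpolation=cv2.INTER_CUBIC))
K=cal("top")
print(ray(K,301,248,44),ray(K,165,460,0))
E
```

```text
[ 564.81123456 -298.60701662   44.        ] [117.67986708  -3.8580152    0.        ]
```

View pics/topc.png

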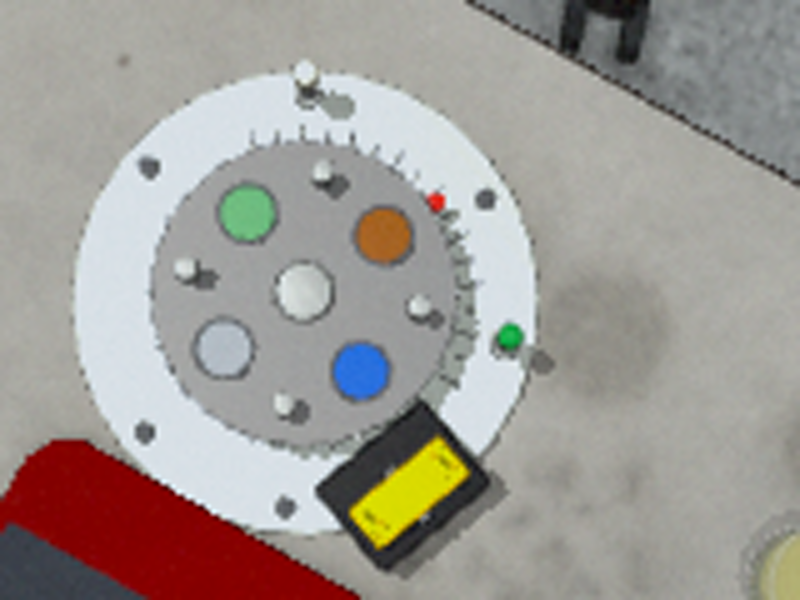

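View pics/scenec.png

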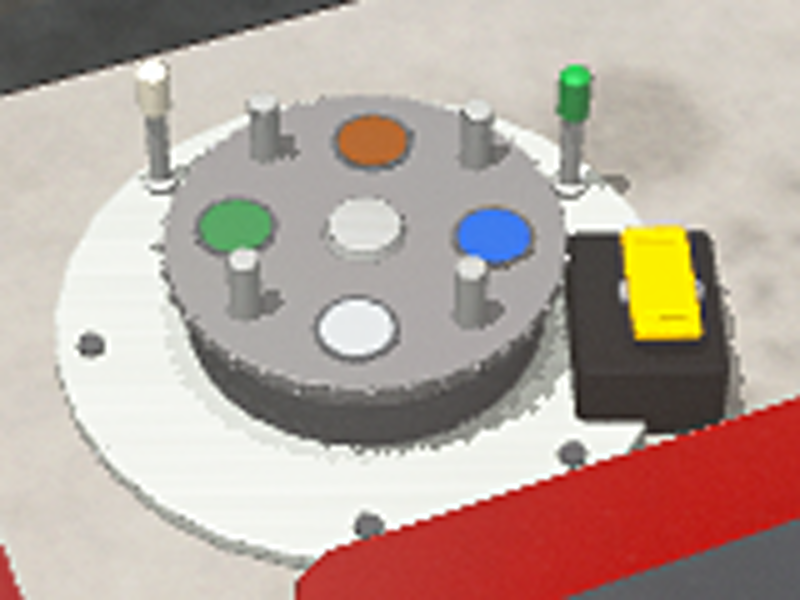

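```bash
python3 - <<'E'
from h import *
K=cal("top")
f=lambda x,y,z:ray(K,(x+.5)/5-.5+240,(y+.5)/5-.5+190,z)
hub=f(303,292,50)
P=dict(hub=(303,292,50),p1=(322,168,68),p2=(187,267,68),p3=(420,304,68),p4=(286,402,68),ptr=(436,202,30),green=(510,334,64),white=(306,72,64),rock=(409,491,43),rf=(446,462,44),rn=(374,524,44))
for k,v in P.items():
    q=f(*v);d=q-hub;print(k,q.round(1),np.hypot(*d[:2]).round(1),np.degrees(np.arctan2(d[1],d[0])).round(1))
K=cal("scene")
f=lambda x,y,z:ray(K,(x+.5)/5-.5+245,(y+.5)/5-.5+225,z)
P=dict(hub=(365,222,50),p1=(263,102,68),p2=(244,258,68),p3=(478,108,68),p4=(473,264,68),green=(575,70,64),white=(152,65,64))
hub=f(*P["hub"])
for k,v in P.items():
    q=f(*v);d=q-hub;print(k,q.round(1),np.hypot(*d[:2]).round(1),np.degrees(np.arctan2(d[1],d[0])).round(1))
E
```

```text
hub [ 564.2 -297.    50. ] 0.0 0.0
p1 [ 615.2 -305.8   68. ] 51.7 -9.8
p2 [ 573.6 -248.6   68. ] 49.3 79.1
p3 [ 556.9 -346.6   68. ] 50.1 -98.4
p4 [ 516.2 -289.9   68. ] 48.5 171.5
ptr [ 605.1 -355.1   30. ] 71.0 -54.9
green [ 544.1 -384.6   64. ] 89.8 -102.9
white [ 657.2 -299.3   64. ] 92.9 -1.4
rock [ 479.  -341.5   43. ] 96.1 -152.5
rf [ 491.1 -357.4   44. ] 94.8 -140.4
rn [ 465.1 -326.3   44. ] 103.4 -163.5
hub [ 564.6 -296.2   50. ] 0.0 0.0
p1 [ 614.2 -305.    68. ] 50.4 -10.1
p2 [ 573.7 -247.6   68. ] 49.5 79.4
p3 [ 556.6 -346.1   68. ] 50.6 -99.1
p4 [ 516.1 -289.1   68. ] 49.0 171.6
green [ 544.4 -384.3   64. ] 90.4 -102.9
white [ 658.1 -299.1   64. ] 93.6 -1.8
```

```bash
python3 - <<'E'
from h import *
for n in("top","scene"):
    D=np.load(n+"0.npz");d=D["d"];K,T=cal(n)
    v,u=np.mgrid[:480,:640];r=np.stack([u,v,np.ones_like(u)],-1)@np.linalg.inv(K).T
    P=(r*d[...,None])@T[:3,:3].T+T[:3,3];P=P[d>0]
    g=np.full((16,24),-999.)
    for x,y,z in P:
        i=int(x//50);j=int((y+700)//50)
        if 0<=i<16 and 0<=j<24:g[i,j]=max(g[i,j],z)
    print(n,"cols y",list(range(-700,500,50)))
    for i in range(15,-1,-1):print(i*50,g[i].astype(int))
E
```

```text
top cols y [-700, -650, -600, -550, -500, -450, -400, -350, -300, -250, -200, -150, -100, -50, 0, 50, 100, 150, 200, 250, 300, 350, 400, 450]
750 [-225 -252 -255  -83  -82  -82  -83 -999    4   42   35    6    9   19
   20  295  295  295  293 -999 -999 -999 -999 -999]
700 [-738 -739 -748  -83  -86 -999    4    7    7   38   40   31   54   53
   21  294  294  294  295 -999 -999 -999 -999 -999]
650 [-738 -999 -999 -999    2    7    8   67   67    9    6   25   51   95
  100   20  294  295  293   21   19   17 -999 -999]
600 [-999 -999 -999    5    7    8   45   73   50   47    5   25  103  106
  103   22   21  294  293   20   23   17 -999 -999]
550 [-999    5    7    7    7    9   48   71   71   71   13  104  104  106
  106  103   41   42   37   18   33   20 -999 -999]
500 [   7    7   60   63    7    5   69   52   73   49   32  103  105  165
  179  166   44   43   36   19   33   19 -999 -999]
450 [   6    7    9   84   81    6   46   50   45   36   36    8  105  211
  212  165  104    6   18   20   29   22 -999 -999]
400 [   8    7   12   82   81    7   34   37   36   38   38   35  104
[... 2543 characters left out ...]
5   32   32 -999
 -999 -999 -999 -999 -999 -999 -999 -999 -999 -999]
200 [-999 -999 -999    7   28   32   30  177  365  365   33   32 -999 -999
 -999 -999 -999 -999 -999 -999 -999 -999 -999 -999]
150 [-999 -999 -999    8    8   32   33   33  167  207   32 -999 -999 -999
 -999 -999 -999 -999 -999 -999 -999 -999 -999 -999]
100 [-999 -999 -999    4    7   31   35   32   31    8 -999 -999 -999 -999
 -999 -999 -999 -999 -999 -999 -999 -999 -999 -999]
50 [-999 -999 -999 -999    2    3   29    7    3 -999 -999 -999 -999 -999
 -999 -999 -999 -999 -999 -999 -999 -999 -999 -999]
0 [-999 -999 -999 -999 -999 -172 -179 -999 -999 -999 -999 -999 -999 -999
 -999 -999 -999 -999 -999 -999 -999 -999 -999 -999]
```

```bash
cat > to.py <<'E'
# print shift/turn in tool axes to world target: x y z yaw(deg), fraction optional
import sys;from h import *
s=read_state();M=R.from_euler('xyz',s["eef_rot"])
x,y,z,yaw=map(float,sys.argv[1:5]);f=float(sys.argv[5]) if len(sys.argv)>5 else 1
t=R.from_euler('xyz',[-90,0,yaw],degrees=True)
print("shift",(f*M.inv().apply(np.array([x,y,z])-s["eef_pos"])).round(1),"turn",(f*np.degrees((M.inv()*t).as_rotvec())).round(1),"gap",s["finger_gap"].round(1),"F",s["wrist_force"].round(1),"t",s["clock"],s["eef_pos"].round(1))
E
python3 -m handwheel '[[[0,-30,0,0,0,0,1],[0,-60,0,0,0,0,1],[0,-90,0,0,0,0,1],[0,-120,0,0,0,0,1],[0,-120,0,0,0,0,1]]]'
python3 to.py 573.6 -248.2 333 -11; python3 to.py 573.6 -248.2 333 -11 .25
```

```text
clock: 0.52
eef_pos: [236.5, 497.4, 338.7]
eef_rot: [-1.571, -0.007, 1.127]
wrist_force: [0.1, -0.3, -0.3]
finger_gap: 94.0Traceback (most recent call last):
  File "to.py", line 6, in <module>
    print("shift",(f*M.inv().apply(np.array([x,y,z])-s["eef_pos"])).round(1),"turn",(f*np.degrees((M.inv()*t).as_rotvec())).round(1),"gap",s["finger_gap"].round(1),"F",s["wrist_force"].round(1),"t",s["clock"],s["eef_pos"].round(1))
                                                                                                                                           ^^^^^^^^^^^^^^^^^^^^^
AttributeError: 'float' object has no attribute 'round'
Traceback (most recent call last):
  File "to.py", line 6, in <module>
    print("shift",(f*M.inv().apply(np.array([x,y,z])-s["eef_pos"])).round(1),"turn",(f*np.degrees((M.inv()*t).as_rotvec())).round(1),"gap",s["finger_gap"].round(1),"F",s["wrist_force"].round(1),"t",s["clock"],s["eef_pos"].round(1))
                                                                                                                                           ^^^^^^^^^^^^^^^^^^^^^
AttributeError: 'float' object has no attribute 'round'
```

```bash
sed -i 's/s\["finger_gap"\].round(1)/round(s["finger_gap"],1)/' to.py
python3 -m handwheel '[[[-23,0,-27,0,4,0,1],[-46,0,-54,0,8,0,1],[-69,0,-81,0,12,0,1],[-92,0,-108,0,16,0,1],[-115,0,-135,0,19,0,1]]]'
python3 to.py 573.6 -248.2 333 -11
```

```text
clock: 0.93
eef_pos: [309.2, 334.0, 337.3]
eef_rot: [-1.569, -0.006, 0.792]
wrist_force: [0.0, 1.0, 0.2]
finger_gap: 93.9
shift [-228.8    1.8 -597.1] turn [-0.3 56.4  0.3] gap 93.9 F [0.  1.  0.2] t 0.9333 [309.2 334.  337.3]
```

```bash

python3 -m handwheel '[[[-13,0,-34,0,4,0,0.5],[-26,0,-68,0,8,0,0.2],[-39,0,-102,0,12,0,-0.1],[-52,0,-136,0,16,0,-0.28],[-65,0,-170,0,19,0,-0.28]]]'
python3 to.py 573.6 -248.2 333 -11
```

```text
clock: 1.35
eef_pos: [384.8, 166.6, 336.2]
eef_rot: [-1.567, -0.005, 0.457]
wrist_force: [0.4, 0.6, 1.2]
finger_gap: 64.0
shift [ -13.5    1.4 -455.6] turn [-0.3 37.2  0.2] gap 64.0 F [0.4 0.6 1.2] t 1.35 [384.8 166.6 336.2]
```

```bash

python3 -m handwheel '[[[-1,0,-36,0,4,0,-0.28],[-2,0,-72,0,8,0,-0.28],[-3,0,-108,0,12,0,-0.28],[-4,0,-144,0,16,0,-0.28],[-5,0,-180,0,19,0,-0.28]]]'
python3 to.py 573.6 -248.2 333 -11
```

```text
clock: 1.77
eef_pos: [459.9, 1.0, 335.0]
eef_rot: [-1.566, -0.003, 0.121]
wrist_force: [0.0, 0.8, 0.3]
finger_gap: 34.8
shift [  82.6    0.9 -261.1] turn [-0.3 18.   0.1] gap 34.8 F [0.  0.8 0.3] t 1.7667 [459.9   1.  335. ]
```

```bash

python3 -m handwheel '[[[12,0,-36,0,4,0,-0.28],[23,0,-72,0,8,0,-0.28],[34,0,-108,0,12,0,-0.28],[46,0,-144,0,15,0,-0.28],[56,0,-178,0,18,0,-0.28]]]'
python3 to.py 573.6 -248.2 250 -11
```

```text
clock: 2.18
eef_pos: [537.5, -171.0, 333.4]
eef_rot: [-1.565, -0.0, -0.196]
wrist_force: [0.4, 1.4, 0.8]
finger_gap: 34.1
shift [ 50.5  83.  -69.2] turn [-0.3 -0.2  0. ] gap 34.1 F [0.4 1.4 0.8] t 2.1833 [ 537.5 -171.   333.4]
```

```bash

python3 -m handwheel '[[[18,10,-23,0,0,0,-0.28],[36,30,-47,0,0,0,-0.28],[50,55,-69,0,0,0,-0.28],[50,83,-69,0,0,0,-0.28],[50,83,-69,0,0,0,-0.28]]]'
python3 - <<'E'
from h import *
s=read_state();p,d=imaging.camera("wrist");cv2.imwrite("pics/w1.png",p[:,:,::-1]);print(s["eef_pos"],s["eef_rot"])
np.savez("w1.npz",p=p,pos=s["eef_pos"],rot=s["eef_rot"])
E
```

```text
clock: 2.6
eef_pos: [571.6, -248.2, 243.0]
eef_rot: [-1.562, 0.01, -0.197]
wrist_force: [0.1, 0.4, -0.7]
finger_gap: 33.8
[ 571.60051897 -248.1925712   242.95332713] [-1.56212905  0.00956911 -0.19745398]
```

View pics/w1.png

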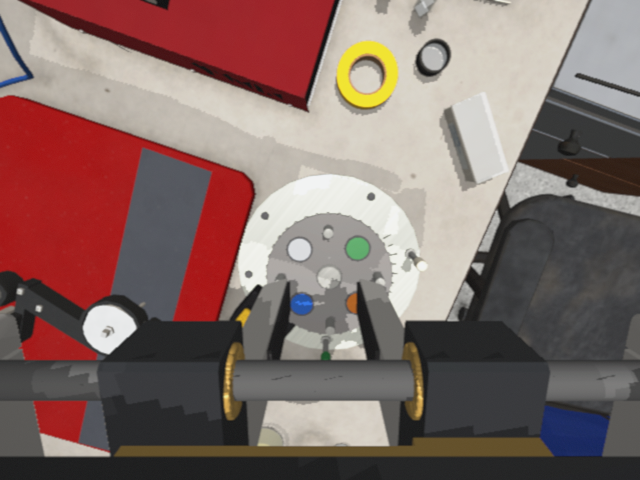

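Wrist view: boss at (329,276), near pin p2 at (328,232), between the fingers left/right; red pointer is hidden by the fingers, green post at (326,350).

```bash
python3 - <<'E'
from h import *
D=np.load("w1.npz");K=cal("wrist",dict(eef_pos=D["pos"],eef_rot=D["rot"]))
for k,u,v,z in(("hub",329,276,50),("p2",328,232,68),("white",421,266,64)):print(k,ray(K,u,v,z).round(1))
E
python3 to.py 574 -248 95 -11
```

```text
hub [ 566.4 -295.2   50. ]
p2 [ 574.8 -246.7   68. ]
white [ 657.5 -298.2   64. ]
shift [  2.7 151.8  -1.1] turn [-0.4 -0.3 -0.3] gap 33.9 F [-1.4 -0.3  1. ] t 2.65 [ 572.2 -247.7  246.9]
```

```bash

python3 -m handwheel '[[[2,35,-1,0,0,0,-0.28],[2,70,-1,0,0,0,-0.28],[2,105,-1,0,0,0,-0.28],[2,135,-1,0,0,0,-0.28],[2,145,-1,0,0,0,-0.28]]]'
python3 to.py 574 -248 57 -11
```

```text
clock: 3.07
eef_pos: [572.6, -246.6, 99.6]
eef_rot: [-1.562, 0.009, -0.196]
wrist_force: [-0.4, 0.0, -0.7]
finger_gap: 33.8
shift [ 2.1 42.5 -1.5] turn [-0.5 -0.2 -0.5] gap 33.8 F [-0.4  0.  -0.7] t 3.0667 [ 572.6 -246.6   99.6]
```

```bash

python3 -m handwheel '[[[1,10,-1,0,0,0,-0.28],[1,20,-1,0,0,0,-0.28],[1,30,-1,0,0,0,-0.28],[1,38,-1,0,0,0,-0.28],[1,41,-1,0,0,0,-0.28]]]'
python3 to.py 574 -248 57 -11
python3 - <<'E'
from h import *
s=read_state();p,d=imaging.camera("wrist");cv2.imwrite("pics/w2.png",p[:,:,::-1])
E
```

```text
clock: 3.48
eef_pos: [573.0, -247.3, 58.1]
eef_rot: [-1.562, 0.009, -0.196]
wrist_force: [0.1, -1.5, -0.3]
finger_gap: 33.8
shift [ 1.1  1.  -0.5] turn [-0.5 -0.2 -0.5] gap 33.8 F [ 0.1 -1.5 -0.3] t 3.4833 [ 573.  -247.3   58.1]
```

View pics/w2.png

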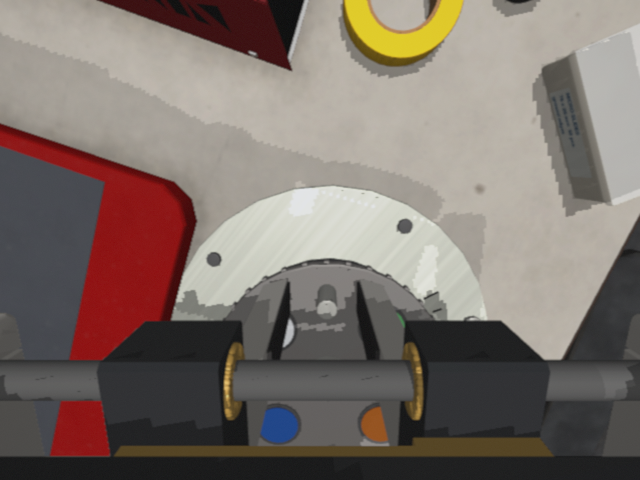

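Pin at (327,305) sits midway between the fingertips (285,283) and (362,283). Narrow to about 14 mm.

```bash

python3 -m handwheel '[[[0,0,0,0,0,0,-0.5],[0,0,0,0,0,0,-0.68],[0,0,0,0,0,0,-0.68],[0,0,0,0,0,0,-0.68]]]' 5
python3 to.py 574 -248 57 -11
```

```text
clock: 3.87
eef_pos: [573.1, -247.3, 58.4]
eef_rot: [-1.562, 0.009, -0.196]
wrist_force: [-0.2, -0.5, 0.3]
finger_gap: 15.8
shift [ 1.   1.4 -0.5] turn [-0.5 -0.2 -0.5] gap 15.8 F [-0.2 -0.5  0.3] t 3.8667 [ 573.1 -247.3   58.4]
```

```bash

python3 -m handwheel '[[[1.7,0,0,0,2,0,-0.68],[3.5,0,-0.1,0,4,0,-0.68],[5.2,0,-0.3,0,6,0,-0.68],[7,0,-0.5,0,8,0,-0.68],[8.7,0,-0.8,0,10,0,-0.68]]]'

```

```text
clock: 4.28
eef_pos: [581.5, -249.7, 58.7]
eef_rot: [-1.564, 0.011, -0.372]
wrist_force: [-2.1, 1.7, 2.2]
finger_gap: 15.3
```

```bash

python3 -m handwheel '[[[1.7,0,0,0,2,0,-0.68],[3.5,0,-0.1,0,4,0,-0.68],[4.3,0,-0.2,0,5,0,-0.68],[4.3,0,-0.2,0,5,0,-0.68]]]'

```

```text
clock: 4.62
eef_pos: [585.4, -251.2, 58.7]
eef_rot: [-1.564, 0.012, -0.46]
wrist_force: [-2.0, 2.0, 0.5]
finger_gap: 15.1
```

```bash

python3 -m handwheel '[[[1.3,0,0,0,1.5,0,-0.68],[2.6,0,-0.1,0,3,0,-0.68],[2.6,0,-0.1,0,3,0,-0.68]]]'

```

```text
clock: 4.87
eef_pos: [587.7, -252.3, 58.7]
eef_rot: [-1.565, 0.013, -0.512]
wrist_force: [-1.8, 3.0, 1.1]
finger_gap: 15.4
```

```bash

python3 -m handwheel '[[[1.3,0,0,0,1.5,0,-0.68],[2.6,0,-0.1,0,3,0,-0.68],[2.6,0,-0.1,0,3,0,-0.68]]]'

```

```text
clock: 5.12
eef_pos: [589.1, -253.3, 58.6]
eef_rot: [-1.566, 0.015, -0.564]
wrist_force: [-9.1, 5.5, 4.7]
finger_gap: 15.8
```

```bash

python3 -m handwheel '[[[0.5,0,0,0,0,0,-0.68],[0.5,0,0,0,0,0,-0.68]]]'
python3 - <<'E'
from h import *
p,d=imaging.camera("top");cv2.imwrite("pics/t2.png",cv2.resize(p[190:310,240:400,::-1],None,fx=5,fy=5,interpolation=cv2.INTER_CUBIC))
E
```

```text
clock: 5.28
eef_pos: [588.8, -253.0, 58.6]
eef_rot: [-1.566, 0.018, -0.562]
wrist_force: [-7.6, 5.0, 4.3]
finger_gap: 15.3
```

View pics/t2.png

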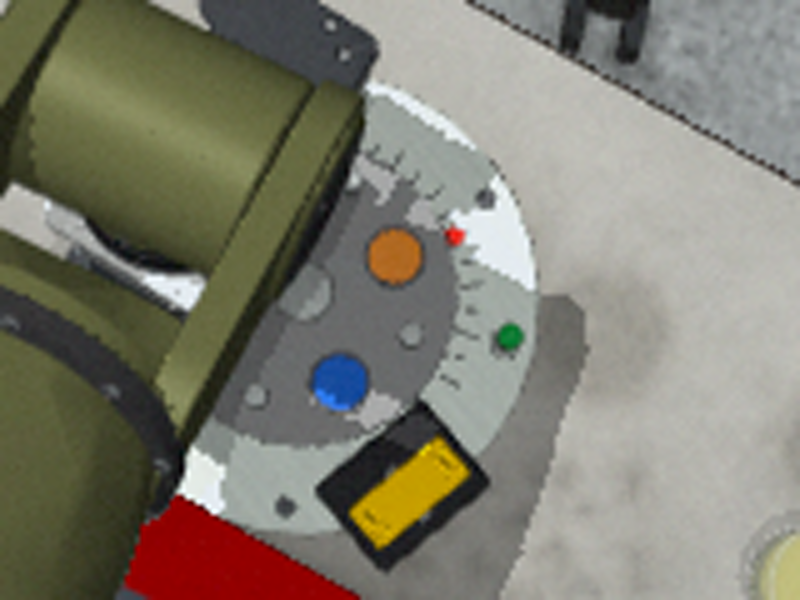

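```bash

python3 -m handwheel '[[[-2.5,0,0,0,0,0,-0.5],[-2.5,0,0,0,0,0,-0.28],[-2.5,0,0,0,0,0,-0.28],[-2.5,-10,0,0,0,0,-0.28],[-2.5,-40,0,0,0,0,-0.28]]]'
python3 - <<'E'
from h import *
D=np.load("scene0.npz");K,T=cal("scene")
p=D["p"].astype(int);d=D["d"]
m=(p[...,0]>200)&(p[...,1]>180)&(p[...,2]<90);m[:, :355]=0;m[:,400:]=0;m[:250]=0;m[310:]=0
v,u=np.nonzero(m);r=np.stack([u,v,np.ones_like(u)],-1)@np.linalg.inv(K).T
P=(r*d[m][:,None])@T[:3,:3].T+T[:3,3]
c=P.mean(0);ya=np.radians(-50.5);ax=np.array([np.cos(ya),np.sin(ya)])
s_=(P[:,:2]-[479,-341.5])@ax
for lo in range(-32,32,8):
    k=(s_>=lo)&(s_<lo+8);print(lo,k.sum(),P[k,2].round(1) if k.sum()<4 else np.percentile(P[k,2],[20,50,80]).round(1))
print(c)
E
```

```text
clock: 5.75
eef_pos: [585.5, -251.5, 95.7]
eef_rot: [-1.567, 0.024, -0.562]
wrist_force: [-1.3, 0.4, 0.0]
finger_gap: 33.9
-32 25 [43.4 45.  46. ]
-24 49 [44.5 45.3 46.5]
-16 40 [43.6 44.3 44.9]
-8 44 [42.7 43.4 44.4]
0 43 [41.5 42.5 43.5]
8 40 [40.5 41.6 42.3]
16 35 [40.2 40.8 41.4]
24 3 [39.4 39.8 39.6]
[ 477.56417428 -338.55116574   43.2187159 ]
```

```bash

python3 -m handwheel '[[[0,-30,0,0,0,0,-0.5],[0,-60,0,0,-5,0,-1],[0,-80,0,0,-12,0,-1],[0,-80,0,0,-19,0,-1],[0,-80,0,0,-26,0,-1]]]' 10
python3 to.py 466.1 -325.9 170 39.5
```

```text
clock: 6.17
eef_pos: [587.6, -253.2, 178.3]
eef_rot: [-1.558, 0.016, -0.102]
wrist_force: [-0.1, 0.2, -0.1]
finger_gap: 4.1
shift [-113.3    9.   -84.8] turn [ -1.1 -45.4  -0.6] gap 4.1 F [-0.1  0.2 -0.1] t 6.1667 [ 587.6 -253.2  178.3]
```

```bash

python3 -m handwheel '[[[-25,0,-19,0,-6,0,-1],[-50,0,-38,0,-13,0,-1],[-75,0,-57,0,-20,0,-1],[-100,0,-76,0,-26,0,-1],[-113,0,-85,-1,-33,-0.6,-1]]]' 10
python3 to.py 466.1 -325.9 110 39.5
```

```text
clock: 6.58
eef_pos: [464.4, -328.1, 180.0]
eef_rot: [-1.572, 0.001, 0.478]
wrist_force: [-0.7, -0.2, 0.4]
finger_gap: 0.5
shift [ 2.6 70.   1.2] turn [  0.  -12.1  -0.1] gap 0.5 F [-0.7 -0.2  0.4] t 6.5833 [ 464.4 -328.1  180. ]
```

```bash

python3 -m handwheel '[[[1,0,1,0,-6,0,-1],[2,20,1,0,-12,0,-1],[2.6,50,1.2,0,-12,0,-1],[2.6,80,1.2,0,-12,0,-1],[2.6,95,1.2,0,-12,0,-1]]]' 10
python3 to.py 466.1 -325.9 45 39.5
python3 - <<'E'
from h import *
for n in("scene","top"):
    p,d=imaging.camera(n);cv2.imwrite(f"pics/{n}3.png",cv2.resize(p[150:390,200:520,::-1],None,fx=2.5,fy=2.5,interpolation=cv2.INTER_CUBIC))
E
```

```text
clock: 7.0
eef_pos: [465.2, -325.5, 82.7]
eef_rot: [-1.569, 0.002, 0.687]
wrist_force: [0.2, -0.6, -1.0]
finger_gap: 0.6
shift [ 0.5 37.7 -0.9] turn [-0.1 -0.1 -0.1] gap 0.6 F [ 0.2 -0.6 -1. ] t 7.0 [ 465.2 -325.5   82.7]
```

View pics/scene3.png

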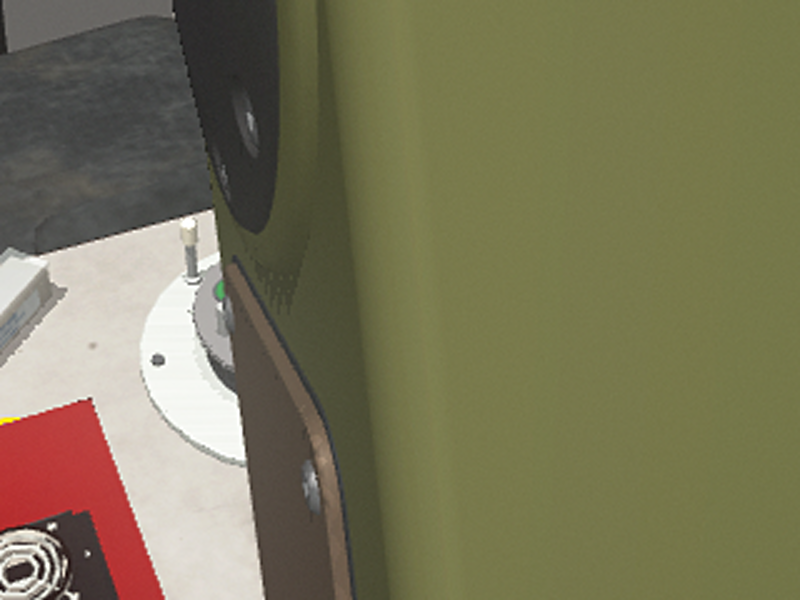

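View pics/top3.png

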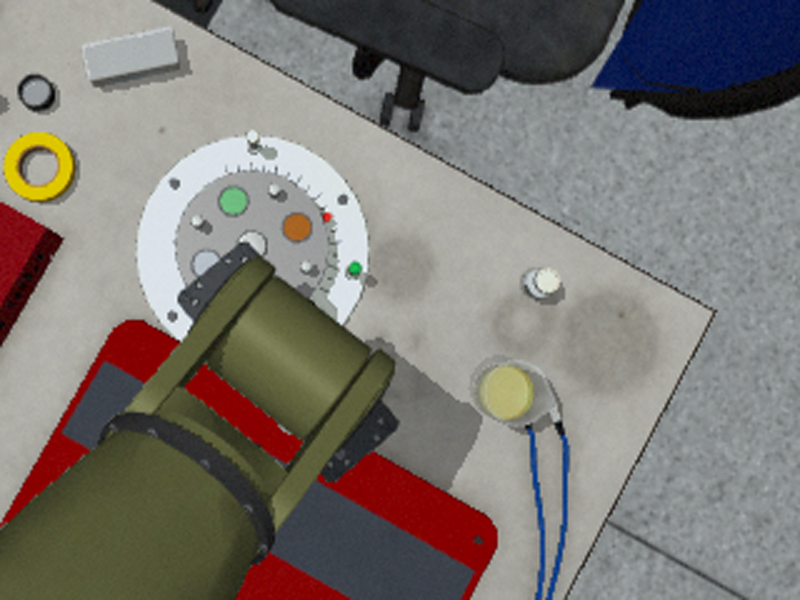

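```bash

python3 -m handwheel '[[[0.5,9,-1,0,0,0,-1],[0.5,17,-1,0,0,0,-1],[0.5,24,-1,0,0,0,-1],[0.5,27,-1,0,0,0,-1],[0.5,27,-1,0,0,0,-1]]]' 10
python3 - <<'E'
from h import *
p,d=imaging.camera("wrist");cv2.imwrite("pics/w4.png",p[:,:,::-1])
E
```

```text
clock: 7.52
eef_pos: [466.0, -325.7, 55.8]
eef_rot: [-1.567, 0.002, 0.687]
wrist_force: [1.0, 0.0, 0.2]
finger_gap: 0.7
```

View pics/w4.png

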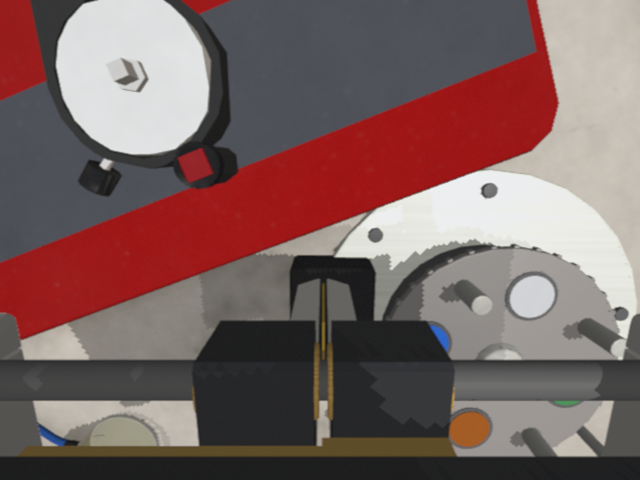

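Closed fingertips (295–370, 280) are centred over the black housing's near end (290–375, 258); the bar is hidden beneath them. Press.

```bash

python3 -m handwheel '[[[0,1.5,0,0,0,0,-1],[0,3,0,0,0,0,-1],[0,4,0,0,0,0,-1]]]' 10
python3 -m handwheel '[[[0,1,0,0,0,0,-1],[0,2,0,0,0,0,-1],[0,2.5,0,0,0,0,-1]]]' 10
```

```text
clock: 7.82
eef_pos: [466.4, -325.9, 52.7]
eef_rot: [-1.568, 0.002, 0.687]
wrist_force: [-1.0, 1.6, 3.8]
finger_gap: 0.3
clock: 8.07
eef_pos: [466.4, -325.9, 50.5]
eef_rot: [-1.568, 0.002, 0.687]
wrist_force: [-3.5, 3.9, 9.8]
finger_gap: 0.4
```

```bash

python3 -m handwheel '[[[0,1,0,0,0,0,-1],[0,2,0,0,0,0,-1],[0,2.5,0,0,0,0,-1]]]' 10
python3 -m handwheel '[[[0,1,0,0,0,0,-1],[0,2,0,0,0,0,-1],[0,2.5,0,0,0,0,-1]]]' 10
```

```text
clock: 8.32
eef_pos: [466.3, -325.8, 48.2]
eef_rot: [-1.568, 0.002, 0.687]
wrist_force: [-2.8, 3.8, 7.0]
finger_gap: 0.4
clock: 8.57
eef_pos: [466.5, -325.9, 46.9]
eef_rot: [-1.569, 0.002, 0.687]
wrist_force: [-7.6, 6.0, 21.0]
finger_gap: 0.1
```

```bash

python3 -m handwheel '[[[0,-30,0,0,0,0,-1],[0,-65,0,0,0,0,-0.5],[0,-100,0,0,6,0,-0.28],[0,-130,0,0,12,0,-0.28],[0,-130,0,0,19,0,-0.28]]]' 10
python3 to.py 586.3 -251.3 170 -26
```

```text
clock: 8.98
eef_pos: [468.6, -327.2, 183.2]
eef_rot: [-1.577, -0.002, 0.351]
wrist_force: [-0.0, -0.2, 0.7]
finger_gap: 23.7
shift [136.6  13.3  30.9] turn [ 0.3 46.1  0.3] gap 23.7 F [-0.  -0.2  0.7] t 8.9833 [ 468.6 -327.2  183.2]
```

```bash

python3 -m handwheel '[[[30,0,7,0,7,0,-0.28],[60,0,14,0,14,0,-0.28],[90,0,21,0,21,0,-0.28],[120,0,28,0,28,0,-0.28],[137,0,31,0,35,0,-0.28]]]' 10
python3 to.py 586.3 -251.3 90 -26
```

```text
clock: 9.4
eef_pos: [588.5, -249.1, 183.0]
eef_rot: [-1.575, -0.006, -0.264]
wrist_force: [0.1, 0.4, -0.1]
finger_gap: 34.2
shift [-2.1 93.  -2.4] turn [ 0.2 10.8  0.4] gap 34.2 F [ 0.1  0.4 -0.1] t 9.4 [ 588.5 -249.1  183. ]
```

```bash

python3 -m handwheel '[[[-2,20,-2.4,0,5,0,-0.28],[-2,45,-2.4,0,10.8,0,-0.28],[-2,70,-2.4,0,10.8,0,-0.28],[-2,90,-2.4,0,10.8,0,-0.28],[-2,90,-2.4,0,10.8,0,-0.28]]]' 10
python3 to.py 586.3 -251.3 57 -26
python3 - <<'E'
from h import *
p,d=imaging.camera("wrist");cv2.imwrite("pics/w5.png",p[:,:,::-1])
p,d=imaging.camera("top");cv2.imwrite("pics/t5.png",cv2.resize(p[190:310,240:400,::-1],None,fx=5,fy=5,interpolation=cv2.INTER_CUBIC))
p,d=imaging.camera("scene");cv2.imwrite("pics/s5.png",cv2.resize(p[225:345,245:405,::-1],None,fx=5,fy=5,interpolation=cv2.INTER_CUBIC))
E
```

```text
clock: 9.82
eef_pos: [584.7, -250.5, 88.4]
eef_rot: [-1.573, 0.0, -0.453]
wrist_force: [-0.7, -0.3, -1.2]
finger_gap: 33.7
shift [ 1.8 31.4  0.1] turn [ 0.2  0.  -0. ] gap 33.7 F [-0.7 -0.3 -1.2] t 9.8167 [ 584.7 -250.5   88.4]
```

View pics/w5.png

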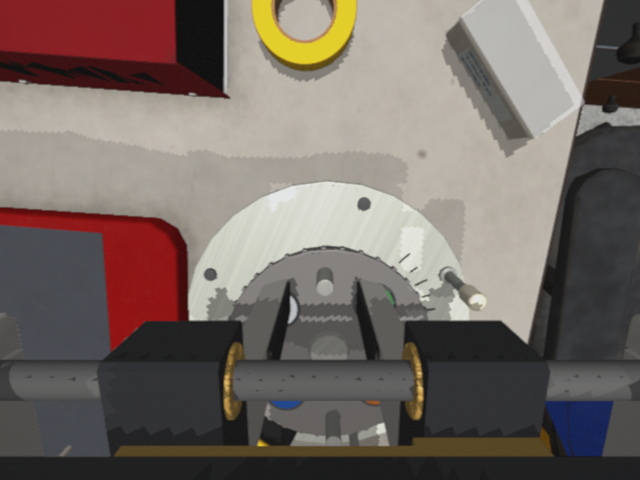

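View pics/s5.png

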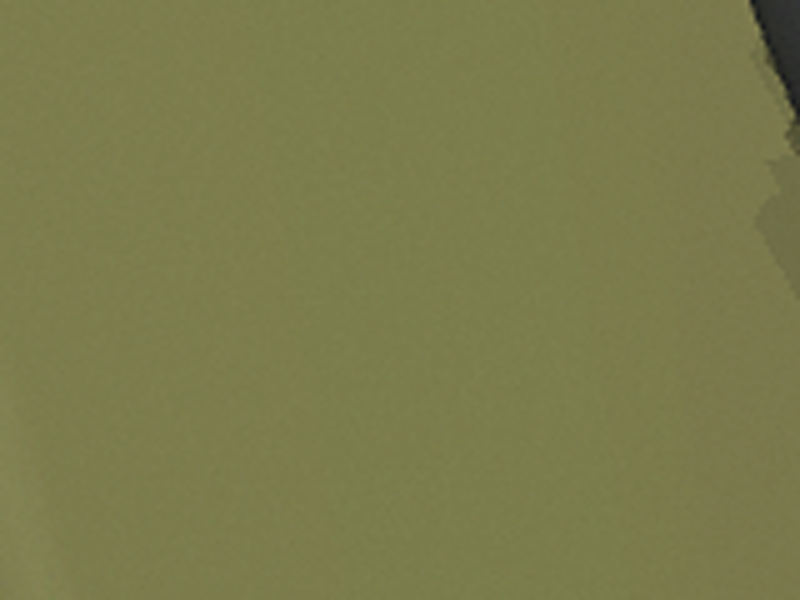

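The pin (325,283) is midway between the fingertips (285/362); the scene camera is blocked by the arm. Lower and narrow.

```bash

python3 -m handwheel '[[[1,10,0,0,0,0,-0.28],[1,20,0,0,0,0,-0.28],[1,28,0,0,0,0,-0.28],[1,30,0,0,0,0,-0.5],[1,30,0,0,0,0,-0.68]]]' 5
python3 -m handwheel '[[[0,0,0,0,0,0,-0.68],[0,0,0,0,0,0,-0.68],[1.7,0,0,0,2,0,-0.68],[3.5,0,-0.1,0,4,0,-0.68],[5.2,0,-0.3,0,6,0,-0.68]]]' 5
python3 to.py 586.3 -251.3 57 -26
```

```text
clock: 10.38
eef_pos: [587.6, -252.1, 63.3]
eef_rot: [-1.574, -0.006, -0.453]
wrist_force: [-0.1, -0.7, 0.2]
finger_gap: 24.1
clock: 10.8
eef_pos: [592.0, -254.5, 63.5]
eef_rot: [-1.573, -0.006, -0.559]
wrist_force: [-1.9, 1.5, -0.6]
finger_gap: 15.1
shift [-6.5  6.4 -0.3] turn [ 0.1 -6.   0.3] gap 15.1 F [-1.9  1.5 -0.6] t 10.8 [ 592.  -254.5   63.5]
```

```bash

python3 -m handwheel '[[[1.7,2,0,0,2,0,-0.68],[3,4,-0.1,0,3.5,0,-0.68],[3,4,-0.1,0,3.5,0,-0.68]]]' 5
```

```text
clock: 11.05
eef_pos: [594.6, -256.2, 59.6]
eef_rot: [-1.572, -0.006, -0.622]
wrist_force: [0.3, 0.3, -0.1]
finger_gap: 15.0
```

```bash

python3 -m handwheel '[[[1.7,0,0,0,2,0,-0.68],[3,0,-0.1,0,3.5,0,-0.68],[3,0,-0.1,0,3.5,0,-0.68]]]' 5
```

```text
clock: 11.3
eef_pos: [596.8, -258.0, 59.6]
eef_rot: [-1.572, -0.006, -0.683]
wrist_force: [-1.4, 1.3, -1.7]
finger_gap: 15.1
```

```bash

python3 -m handwheel '[[[2.6,0,-0.1,0,3,0,-0.68],[5.2,0,-0.3,0,6,0,-0.68],[7.8,0,-0.6,0,9,0,-0.68],[10.4,0,-1.1,0,12,0,-0.68],[12.9,0,-1.7,0,15,0,-0.68]]]' 5
python3 -m handwheel '[[[0,0,0,0,0,0,-0.68]]]' 5
python3 - <<'E'
from h import *
p,d=imaging.camera("top");np.save("t6.npy",p);cv2.imwrite("pics/t6.png",cv2.resize(p[190:310,240:400,::-1],None,fx=5,fy=5,interpolation=cv2.INTER_CUBIC))
E
```

```text
clock: 11.72
eef_pos: [605.6, -267.1, 59.6]
eef_rot: [-1.571, -0.005, -0.946]
wrist_force: [-1.0, 2.5, -0.8]
finger_gap: 15.1
clock: 11.8
eef_pos: [605.7, -267.2, 59.7]
eef_rot: [-1.57, -0.005, -0.947]
wrist_force: [0.1, -0.2, -0.5]
finger_gap: 15.3
```

View pics/t6.png

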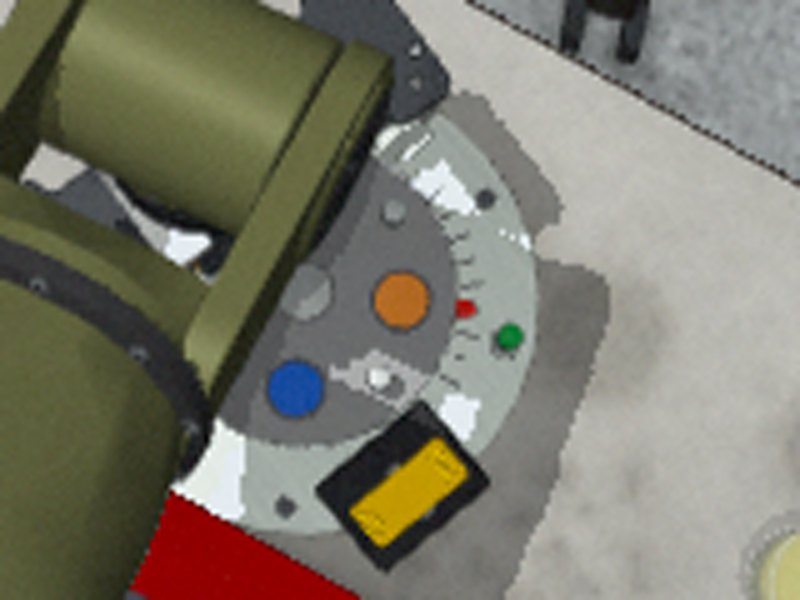

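```bash
cat > an.py <<'E'
import sys;from h import *
K=cal("top");hub=np.array([564.6,-296.6])
f=lambda x,y,z:ray(K,(x+.5)/5-.5+240,(y+.5)/5-.5+190,z)
for a in sys.argv[1:]:
    q=f(*map(float,a.split(',')));d=q[:2]-hub;print(a,q.round(1),np.hypot(*d).round(1),np.degrees(np.arctan2(d[1],d[0])).round(1))
E
python3 an.py 393,211,68 378,377,68 465,308,30 510,335,64
```

```text
393,211,68 [ 596.5 -335.7   68. ] 50.5 -50.8
378,377,68 [ 526.3 -328.6   68. ] 49.9 -140.2
465,308,30 [ 558.4 -367.1   30. ] 70.8 -95.0
510,335,64 [ 543.7 -384.5   64. ] 90.4 -103.4
```

```bash

python3 -m handwheel '[[[2.2,0,-0.05,0,2.5,0,-0.68],[4.3,0,-0.2,0,5,0,-0.68],[6.2,0,-0.4,0,7,0,-0.68],[6.2,0,-0.4,0,7,0,-0.68]]]' 5
python3 - <<'E'
from h import *
p,d=imaging.camera("top");cv2.imwrite("pics/t7.png",cv2.resize(p[190:310,240:400,::-1],None,fx=5,fy=5,interpolation=cv2.INTER_CUBIC))
E
```

```text
clock: 12.18
eef_pos: [609.1, -272.3, 59.8]
eef_rot: [-1.57, -0.005, -1.065]
wrist_force: [0.2, 1.8, -0.8]
finger_gap: 14.8
```

View pics/t7.png

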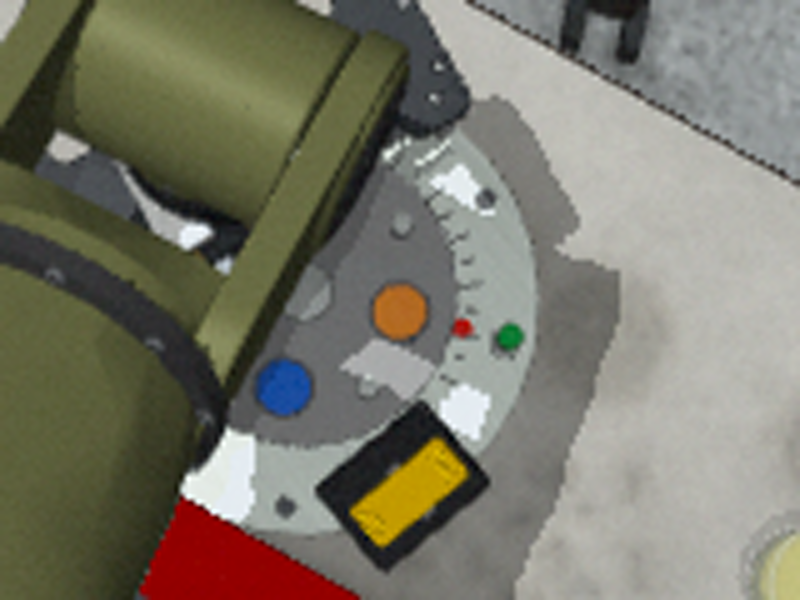

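```bash
python3 an.py 402,222,68 369,384,68 462,327,30 510,335,64
```

```text
402,222,68 [ 591.8 -339.4   68. ] 50.7 -57.6
369,384,68 [ 523.4 -324.7   68. ] 49.9 -145.7
462,327,30 [ 550.1 -365.7   30. ] 70.6 -101.8
510,335,64 [ 543.7 -384.5   64. ] 90.4 -103.4
```

```bash

python3 -m handwheel '[[[0.8,0,0,0,0.8,0,-0.68],[1.3,0,0,0,1.4,0,-0.68],[1.3,0,0,0,1.4,0,-0.68]]]' 5
python3 -m handwheel '[[[-2.5,0,0,0,0,0,-0.6],[-2.5,0,0,0,0,0,-0.4],[-2.5,0,0,0,0,0,-0.28],[-2.5,-15,0,0,0,0,-0.28],[-2.5,-40,0,0,0,0,-0.28]]]' 5
python3 -m handwheel '[[[0,-40,0,0,0,0,-0.28],[0,-80,0,0,0,0,-0.28],[0,-100,30,0,0,0,-0.28],[0,-100,70,0,0,0,-0.28],[0,-100,105,0,0,0,-0.28]]]' 5
python3 to.py 500 -100 200 -50
```

```text
clock: 12.48
eef_pos: [609.7, -273.4, 59.9]
eef_rot: [-1.57, -0.005, -1.087]
wrist_force: [-0.5, 2.0, -0.7]
finger_gap: 14.7
clock: 12.9
eef_pos: [607.3, -270.5, 97.8]
eef_rot: [-1.572, -0.002, -1.087]
wrist_force: [0.5, 0.1, -0.6]
finger_gap: 33.5
clock: 13.32
eef_pos: [701.9, -221.1, 200.7]
eef_rot: [-1.569, -0.005, -1.088]
wrist_force: [1.1, 0.2, -0.6]
finger_gap: 33.9
shift [-201.    -0.6 -122.5] turn [ -0.1 -12.3   0.3] gap 33.9 F [ 1.1  0.2 -0.6] t 13.3167 [ 701.9 -221.1  200.7]
```

```bash

python3 -m handwheel '[[[-15,-40,0,0,-3,0,-0.28],[-45,-80,-10,0,-6,0,-0.28],[-80,-110,-15,0,-10,0,-0.28],[-115,-120,-15,0,-14,0,-0.28],[-150,-120,-15,0,-18,0,-0.28]]]' 5
python3 to.py 500 -50 320 -30
```

```text
clock: 13.73
eef_pos: [619.5, -97.3, 323.2]
eef_rot: [-1.568, -0.01, -0.771]
wrist_force: [0.7, 1.6, 0.9]
finger_gap: 33.8
shift [-118.7    1.9  -49.4] turn [ -0.1 -14.2   0.6] gap 33.8 F [0.7 1.6 0.9] t 13.7333 [619.5 -97.3 323.2]
```

```bash

python3 -m handwheel '[[[-30,0,-10,0,-5,0,-0.28],[-65,0,-20,0,-10,0,-0.28],[-100,0,-35,0,-15,0,-0.28],[-130,0,-45,0,-20,0,-0.28],[-160,0,-50,0,-20,0,-0.28]]]' 5
python3 - <<'E'
from h import *
p,d=imaging.camera("top");np.savez("top8.npz",p=p,d=d);cv2.imwrite("pics/t8.png",cv2.resize(p[190:310,240:400,::-1],None,fx=5,fy=5,interpolation=cv2.INTER_CUBIC))
p,d=imaging.camera("scene");np.savez("scene8.npz",p=p,d=d);cv2.imwrite("pics/s8.png",cv2.resize(p[225:345,245:405,::-1],None,fx=5,fy=5,interpolation=cv2.INTER_CUBIC))
E
```

```text
clock: 14.15
eef_pos: [468.1, -21.3, 321.7]
eef_rot: [-1.572, -0.012, -0.417]
wrist_force: [0.5, 0.3, 0.7]
finger_gap: 33.6
```

View pics/t8.png

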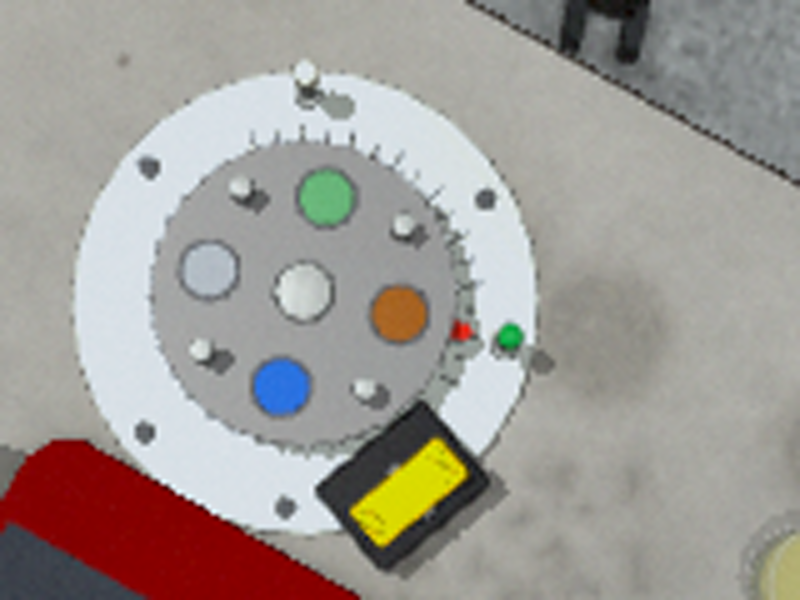

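View pics/s8.png

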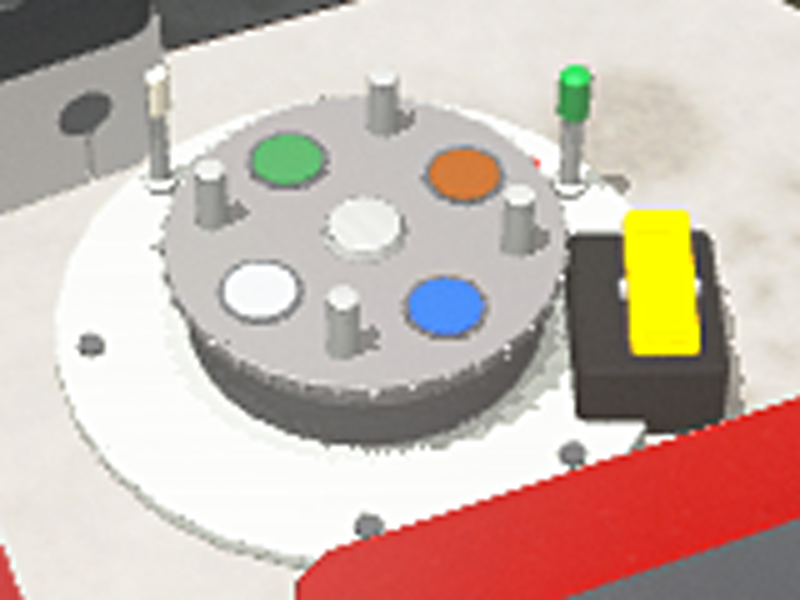

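```bash
python3 - <<'E'
from h import *
def go(n,ox,oy,pins,green,cap=None,ptr=None):
    K=cal(n);f=lambda x,y,z:ray(K,(x+.5)/5-.5+ox,(y+.5)/5-.5+oy,z)[:2]
    P=np.array([f(x,y,68) for x,y in pins]);h=P.mean(0);w=(P-h)@[1,1j]
    th=np.degrees(np.angle(np.sum(w*np.exp(-1j*np.radians([45,135,225,315])))))
    g=f(*green,64)-h
    print(n,h.round(1),np.abs(w).round(1),"wheel",th.round(2),np.degrees(np.angle(w*np.exp(-1j*np.radians([45,135,225,315])))).round(1),"green",np.degrees(np.arctan2(g[1],g[0])).round(2),np.hypot(*g).round(1))
    if ptr: q=f(*ptr,30)-h;print("ptr",np.degrees(np.arctan2(q[1],q[0])).round(1),np.hypot(*q))
go("top",240,190,[(403,224),(241,187),(202,349),(364,388)],(510,335),ptr=(462,330))
go("scene",245,225,[(520,193),(384,76),(211,167),(343,295)],(575,71))
# subpixel: colour discs and green cap, filter centroids at z=44 give wheel angle
D=np.load("top8.npz")["p"];hsv=cv2.cvtColor(D,cv2.COLOR_RGB2HSV)
K=cal("top")
def cen(n,img,lo,hi,box):
    hsv=cv2.cvtColor(img,cv2.COLOR_RGB2HSV);m=cv2.inRange(hsv,lo,hi);k=np.zeros_like(m);x0,y0,x1,y1=box;k[y0:y1,x0:x1]=m[y0:y1,x0:x1]
    q=cv2.moments(k,True);return q["m10"]/q["m00"],q["m01"]/q["m00"],q["m00"]
for n in("top","scene"):
    img=np.load(n+"8.npz")["p"];K=cal(n);b={"top":((312,240,328,262),(290,260,304,276),(300,223,312,236),(336,250,346,262)),"scene":((328,250,348,268),(324,277,345,295),(292,248,313,265),(354,236,368,251))}[n]
    o=cen(n,img,(5,120,80),(20,255,255),b[0]);bl=cen(n,img,(100,120,80),(125,255,255),b[1]);gr=cen(n,img,(55,60,60),(85,255,255),b[2]);gc=cen(n,img,(55,120,60),(85,255,255),b[3])
    print(n,o,bl,gr,gc)
    O,B,G=[ray(K,*q[:2],44)[:2] for q in(o,bl,gr)]
    h=(B+G)/2
    zc=64 if n=="top" else 58
    C=ray(K,*gc[:2],zc)[:2]
    d=O-h;e=C-h;t=G-B
    print("hub",h,"orange",np.degrees(np.arctan2(d[1],d[0])),np.hypot(*d),"GB-90",np.degrees(np.arctan2(t[1],t[0]))-90,"cap",np.degrees(np.arctan2(e[1],e[0])),np.hypot(*e))
E
```

```text
top [ 564.7 -297.2] [50.  49.8 49.7 49.9] wheel -103.87 [-103.5 -104.  -103.7 -104.4] green -103.54 89.8
ptr -103.1 70.27501506587397
scene [ 565.2 -297. ] [49.8 49.3 49.7 49.7] wheel 165.95 [166.3 165.9 165.8 165.8] green -103.68 89.4
top (319.4651162790698, 252.32558139534885, 86.0) (295.9072164948454, 266.9381443298969, 97.0) (304.8315789473684, 229.09473684210528, 95.0) (341.72222222222223, 256.8888888888889, 18.0)
hub [ 564.95447815 -297.29048057] orange -103.61302095485013 42.11846460427643 GB-90 -103.68491429379212 cap -104.03131719130266 90.19453353575487
scene (337.3272727272727, 259.40909090909093, 110.0) (333.7251908396947, 285.82442748091603, 131.0) (302.0181818181818, 256.3818181818182, 110.0) (359.25454545454545, 242.92727272727274, 55.0)
hub [ 566.06880669 -297.52323962] orange -103.8432088575566 41.83671685926935 GB-90 -103.89056120143441 cap -106.00950483192437 86.5104021742298
```

Wheel angle is −103.6 to −104.1° from the filters and pins in both views, and the green post bears −103.5 to −104.0°. I'll check the bystanders quickly, then hand in.

```bash
python3 - <<'E'
from h import *
from cell import order
a=np.load("top0.npz")["p"].astype(int);b=np.load("top8.npz")["p"].astype(int)
for n,(x,y) in dict(beaker=(405,307),vial=(417,264),box=(252,173),tape=(215,216),lens=(214,187)).items():
    print(n,np.abs(a-b)[y-22:y+22,x-22:x+22].max(2).mean().round(2))
order.sign_off();print(read_state()["clock"])
E
```

```text
beaker 2.7
vial 2.63
box 2.73
tape 2.84
lens 2.64
the job is handed in; nothing more can be done
the job is handed in; nothing more can be done
```

The red pointer now points at the green-capped post to within about half a degree, and I handed the job in at about 14 s of the 64 s.

- **First turn:** I straddled a pin loosely with the fingers and turned the wheel clockwise. It stopped hard after about 15°, with the force rising to about 11 N, so I backed off and lifted clear.
- **Freeing the catch:** I pressed the near end of the rocker down to its hard stop, at about 23 N. The wheel then turned on past the earlier stop with about 2–3 N, so the near end was the one that frees it.
- **Final alignment:** With the arm clear, the pins and filters in the top and scene views put the pointer direction at −103.6 to −104.1°. The post top bears −103.5 to −103.7° from the axis.
- **Checks that disagreed:** The direct reading of the red pointer tip gave −103.1°. The centre of the green cap gave −104.0° in the top view and −106.0° in the scene view. I discounted the −106.0° because it used a guessed cap height, and it put the post 86.5 mm from the axis against about 90 mm in the other readings.
- **Bystanders:** The before and after pictures from the top camera show no change around any of the five beyond image noise. The arm was clear of everything when I handed in.

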